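# Top spreader plate from the magazine onto the bare cell

### The arm

A 7-joint arm with a two-finger parallel gripper is mounted at the origin on the work surface. World frame = base frame: x ahead of the robot, y to its left, z up, the work surface at z = 0. Lengths are in m, angles in rad, forces in N, time in s.
With the tool pointing down it reaches from about 0.375 to 0.925 m from the base axis. Payload 3.1 kg.
Tool frame: the origin (TCP) lies between the finger pads; the fingertips stand 19 mm ahead of it and the grasp point (between the pads) is the TCP; z points along the fingers, y is the line along which they close (so a half turn about z gives the same grasp; the last joint's range is limited). The gripper opens to 85 mm and grips with 20 to 120 N. Pads are 22 mm wide; open, the fingers measure 114 mm over their backs; the gripper's body (76 mm by 85 mm) begins 54 mm behind the grasp point. The pads swing forward as they close: fully open they stand 13 mm farther back than shut.
Start: joints at [1.147, 0.383, 0.044, 1.598, -0.018, 1.161, -0.05], TCP at [0.208, -0.616, 0.25] pointing down, gripper open.
Joint ranges: [-2.61, 2.61], [-0.41, 2.15], [-1.48, 1.57], [0, 2.5], [-1.57, 4.71], [0.05, 1.97], [-2.85, 2.85]. Speed limits (rad/s): [2.79, 2.79, 3.14, 3.14, 3.14, 3.14, 3.14].

### API

Orientations are given as a rotation vector (axis times angle).
In Python, from bench import readout, viewer, robot gives the robot as it stands.
- The arm moves only by the tool send_rows, never from a script. Its argument "motion" is a list that holds one entry, the list of rows, each a list of 7 numbers: the turn, a rotation vector about the tool's x, y, z scaled (see below), then the shift along the tool's x, y, z scaled (see below), then the closure, from -1 (fully open) to 1 (shut). A call has 1 to 20 rows; each row shifts and turns the commanded pose from where the row before left it, along the tool's axes as they then stand; what a row does not reach is not made up. The controller multiplies each number of a shift by 40 mm and each number of a turn by 0.12 rad. A row lasts 1/8 s, in which the tool goes at most 62.5 mm and 10.7 degrees, less where a joint would pass 70% of its speed; a pose out of reach is approached as far as the arm can. A call with a number of a shift or a turn outside -1 to 1 is refused whole. A call with a gripper value outside its range is refused whole. The fingers move at their own pace and stop on an object; "grip_force" is the grip in N (left out, the last holds). Time passes only in rows, so rows that do not move let the fingers close. It gives the time, the measured TCP pose, the force, the opening and the grip force at its end, in the units of the state.
- readout.get_state(): the state, without advancing time (a new reading comes with each control period).
- viewer.camera(name): name is "scene" or "top" or "wrist"; returns the picture (400x640x3 uint8, blue, green, red); there is no depth.
- viewer.get_calibration(name): a dict with "fov_y" (degrees; the focal length in pixels is half the picture's height over the tangent of half this angle, whatever the lens; pixels are square), "cx", "cy" (the principal point, pixels), "world_to_cam" (4x4, takes a point from world to camera coordinates). Camera axes: x right, y up, looking along -z (the intrinsics and any distortion apply to the point x, -y, -z); pixel columns grow to the right and rows downward; lengths in m; the calibration is good to about 2 mm. A picture is of the moment at which its call begins: read the wrist's pose just before it. get_calibration takes no time and is no camera call; for the wrist camera it gives the pose at the moment of the call.
- robot.close_job(): hands the job in; it is judged then, once.
Trained networks look in the newest picture that a camera, given by its name, has taken for a name from the list of things; names that differ only in an ending like _2 or _b are one class to them, and where a whole thing is asked for, a point or a joint stands for the part that bears it (a point fixed in the world has none). Each returns a list of dicts, best first, with "p" (0 to 1); they miss things now and then, are a little off and sometimes report something else, mostly with a low value. They report only what shows in the picture. A call takes as long as a camera call. They do not tell look-alikes from the thing itself.
- viewer.find_in(camera, target): "centre" ([column, row] in pixels, amid what is visible of it).
The state is a dict: "clock": time; "joints": joint angles; "dq": joint speeds; "tau": joint torques, N m; "ee_pos": TCP position; "tool_rot": TCP orientation; "wrist_force": force on the tool from outside, world axes, zero at the start; "torque": the same for the moment, N m; "gripper_width": opening from 0.0 (shut) to 1.0 (fully open); "grasp_force": force on a finger pad.
Only numpy, scipy, OpenCV 4.12 (cv2) and the standard library are available. Lean on these libraries where they do the work, as an engineer would, in place of code of your own. Each camera call takes 0.05 s, during which the arm holds its last target. There are 200 camera calls.

### The job

Slide the top aluminium plate in the raised magazine forward, out through the magazine's open front, until about a third of it overhangs the edge; then pinch the overhanging end, lift the plate away and lay it flat on top of the bare grey cell (the other cell already has its plate), centred and lined up lengthwise with it, and let go. The other plates stay in the magazine.

Things in the scene. Friction and masses are not known exactly. Their poses are not given: they have to be found in the camera images.
- plate_top: Top plate of the stack: flat bare aluminium, 120 x 60 x 4 mm, about 80 g. Origin: centre of its underside; x along its length, y across, z up. It starts loose in the magazine, lengthwise with the magazine's x, underside 58 mm above the counter. Pressed with 5 to 15 N on its upper face by shut fingers, it slides along with them.
- plate_next: The plate directly beneath the top plate, same size, make and axes, loose, underside 54 mm above the counter. It stays in the magazine: a low front stop holds it while the top plate slides over it.
- magazine: Fixed grey block, plates on top. Origin: centre of its underside; x along the plates, z up. Front edge at x = -66 mm, open, facing the robot within 20 degrees; the stop there is lower than the top plate. Side guides (y 32 to 40 mm each side, x -50 to 66) and back wall rise to 64 mm, 2 mm above the plate. In front: a 6 mm high flange to x = -71. Plate centre at x = -50: 44 mm overhang, steady.
- cell_bare: Bare grey box-shaped cell, 135 (x) x 40 (y) x 60 mm high, in a fixed steel cradle (base 170 x 84 x 12 mm, end stops 36 mm high). Origin: centre of the cradle's underside; the cell is centred on it, its flat top 72 mm above the counter; the plate is 10 mm wider each side. A like cell already covered with a plate stands at least 150 mm to its left or right.
Mind the look-alikes: they are no part of the job. What is shaped like the plate_top but brown or pink is not meant.

How it is judged:
By the outcome, as a careful person would: the job done as asked, in the order asked, and still so for the second after the job is handed in, with the robot touching nothing.
It also fails if it takes over 51 s, if anything falls off the work surface, if the arm or the gripper's body presses on something with over 40 N, if the wrist force passes 120 N, or if a joint passes its speed limit or range.

## Working session

There is one attempt and no reset: what is moved stays moved. The work goes in short steps, Python scripts to look and compute and a tool call to move; the robot and the scene stay as the last step left them, time stands still between calls to the robot, and variables do not carry over. Pictures are saved under pics/ and viewed, at most 10 in all, crops included, and the job is handed in when it is done.

Besides the shell and the picture viewer there is one more tool, called after "Request:" in YAML: its name, and indented under it one key for each argument. send_rows: Moves the arm, as the interface text tells. Its arguments: {"type":"object","properties":{"motion":{"type":"array","items":{"type":"array","items":{"type":"array","items":{"type":"number","minimum":-1,"maximum":1}}}},"grip_force":{"type":"number"}},"required":["motion"]}

```bash
mkdir -p pics; python3 - <<'E'
from bench import readout, viewer, robot
import cv2,numpy as np
np.set_printoptions(precision=4,suppress=True)
s=readout.get_state();print(s)
for c in("scene","top"):
    im=viewer.camera(c);cv2.imwrite(f"pics/{c}0.png",im)
    print(viewer.get_calibration(c))
    for t in("plate_top","magazine","cell_bare"):print(c,t,viewer.find_in(c,t))
print({k:v for k,v in viewer.get_calibration("wrist").items()})
E
```

```text
{'clock': 0.0, 'joints': array([ 1.1472,  0.3839,  0.0438,  1.5996, -0.0179,  1.1612, -0.0499]), 'dq': array([-0.0014, -0.0019, -0.0011, -0.0009,  0.0004, -0.0002,  0.0008]), 'tau': array([ -0.0002, -43.3459,   1.0243, -24.9511,   0.0105,   0.0112,
         0.    ]), 'ee_pos': array([ 0.2077, -0.615 ,  0.2489]), 'tool_rot': array([-3.0974, -0.5092,  0.0009]), 'wrist_force': array([0.3421, 0.1261, 0.2338]), 'torque': array([-0.0145, -0.0226, -0.0173]), 'grasp_force': 0.0, 'gripper_width': 0.9987067715699489}
{'fov_y': 49.47225950830052, 'cx': 312.0440308573252, 'cy': 197.54210413424425, 'world_to_cam': array([[-0.1641,  0.9864, -0.0019,  0.0478],
       [-0.6062, -0.0993,  0.7891,  0.2159],
       [ 0.7782,  0.1306,  0.6142, -1.503 ],
       [ 0.    ,  0.    ,  0.    ,  1.    ]])}
scene plate_top [{'centre': [396.1, 240.7], 'p': 0.97}, {'centre': [383.6, 196.9], 'p': 0.72}, {'centre': [441.9, 182.1], 'p': 0.62}]
scene magazine []
scene cell_bare [{'centre': [187.8, 229.4], 'p': 0.6}]
{'fov_y': 42.919007646574144, 'cx': 319.0157799076429, 'cy': 197.43795894380258, 'world_to_cam': array([[ 0.0194, -0.9998,  0.003 ,  0.0136],
       [ 0.9806,  0.0197,  0.195 , -0.4467],
       [-0.1951, -0.0008,  0.9808, -1.2131],
       [ 0.    ,  0.    ,  0.    ,  1.    ]])}
top plate_top [{'centre': [231.7, 151.2], 'p': 0.96}, {'centre': [244.1, 248.1], 'p': 0.91}, {'centre': [174.5, 282.7], 'p': 0.86}]
top magazine [{'centre': [244.8, 156.5], 'p': 0.96}]
top cell_bare [{'centre': [433.0, 161.3], 'p': 0.77}]
{'fov_y': 60.96801744966061, 'cx': 318.71326185357907, 'cy': 192.24128916284624, 'world_to_cam': array([[ 0.3194, -0.9476, -0.0017, -0.6489],
       [ 0.8963,  0.3027, -0.324 ,  0.0405],
       [ 0.3076,  0.1019,  0.9461, -0.381 ],
       [ 0.    ,  0.    ,  0.    ,  1.    ]])}
```

View pics/top0.png

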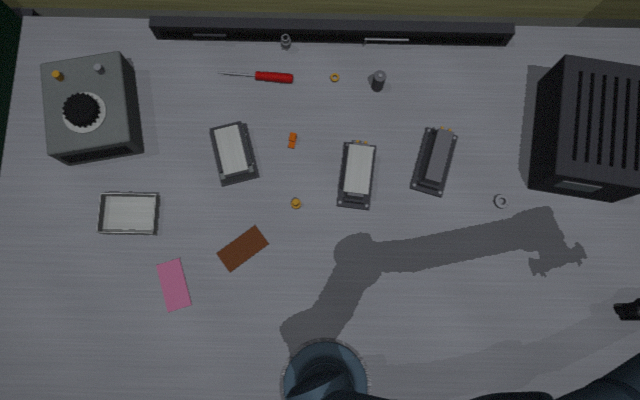

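View pics/scene0.png

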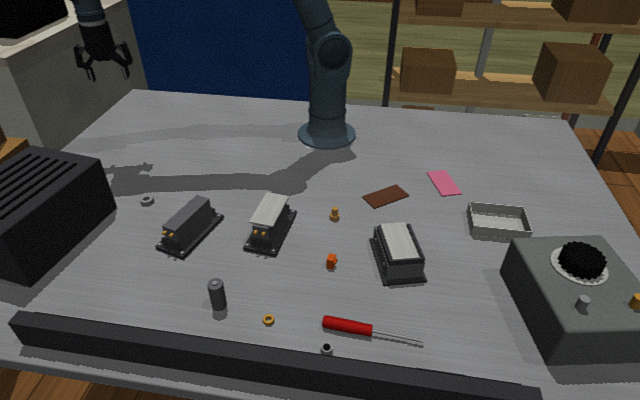

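The top view shows the magazine with its bright plate at (232,151). The covered cell is at (357,170) and the bare cell at (433,161). The brown plate (243,248) and the pink one (174,284) are decoys. Next I'll localise these coarsely and find their edge directions.

```bash
cat > h.py <<'E'
from bench import readout, viewer, robot
import cv2,numpy as np
from scipy.spatial.transform import Rotation as R
np.set_printoptions(precision=4,suppress=True)
def ray(px,z,c):
    f=200/np.tan(np.radians(c["fov_y"]/2));M=np.array(c["world_to_cam"]);
    d=np.array([(px[0]-c["cx"])/f,-(px[1]-c["cy"])/f,-1.]);Rm=M[:3,:3]
    o=-Rm.T@M[:3,3];w=Rm.T@d
    return o+w*(z-o[2])/w[2]
def proj(p,c):
    f=200/np.tan(np.radians(c["fov_y"]/2));q=np.array(c["world_to_cam"])@np.r_[p,1]
    return np.array([c["cx"]+f*q[0]/-q[2],c["cy"]-f*q[1]/-q[2]])
def state():
    s=readout.get_state();r=R.from_rotvec(s["tool_rot"]).as_matrix();return s,r
E
python3 - <<'E'
from h import *
im=cv2.imread("pics/top0.png");c=viewer.get_calibration("top")
cv2.imwrite("pics/crop0.png",cv2.resize(im[110:220,200:470],None,fx=2.96,fy=2.96,interpolation=cv2.INTER_CUBIC))
for n,p,z in(("plate",(231.7,151.2),.062),("mag",(244.8,156.5),.03),("cell",(438,157),.072)):print(n,ray(p,z,c))
s,r=state();print(r)
w=viewer.get_calibration("wrist");M=np.array(w["world_to_cam"]);o=-M[:3,:3].T@M[:3,3];print("cam in tool",r.T@(o-s["ee_pos"]),"view dir tool",r.T@(-M[2,:3]), "right",r.T@M[0,:3])
E
```

```text
plate [0.5552 0.241  0.062 ]
mag [0.5513 0.2128 0.03  ]
cell [ 0.5478 -0.2677  0.072 ]
[[ 0.9474  0.3201 -0.0002]
 [ 0.3201 -0.9474  0.0004]
 [-0.0001 -0.0004 -1.    ]]
cam in tool [ 0.0846 -0.0003 -0.1224] view dir tool [-0.324  -0.0015  0.9461] right [-0.0008  1.      0.0013]
```

View pics/crop0.png

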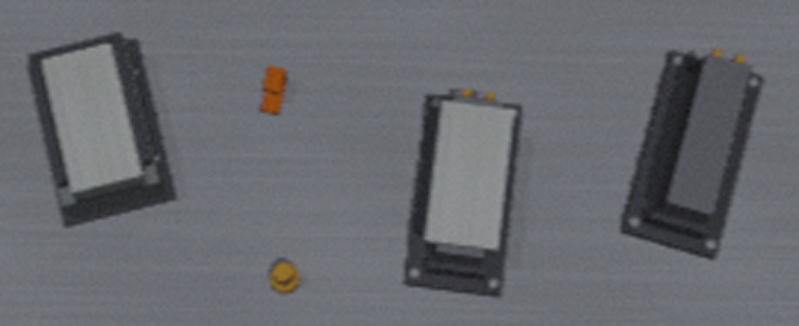

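```bash
cat >> h.py <<'E'
def plan(xy,z,yaw=None):
    s,r=state();p=s["ee_pos"];cy=np.arctan2(r[1,0],r[0,0]);yaw=cy if yaw is None else yaw
    c_,s_=np.cos(yaw),np.sin(yaw);T=np.array([[c_,s_,0],[s_,-c_,0],[0,0,-1.]])
    rv=R.from_matrix(r.T@T).as_rotvec()
    sh=T.T@(np.r_[xy,z]-p)
    print("pos",p,"yaw",cy,"turn units",rv/.12,"then shift units",sh/.04,"F",s["wrist_force"],"t",s["clock"],"w",s["gripper_width"])
E
python3 - <<'E'
from h import *
c=viewer.get_calibration("top")
for n,z,q in(("plate",.062,[(40,60),(113,42),(143,178),(72,195)]),("cell",.072,[(703,57),(752,70),(715,215),(670,207)])):
    P=np.array([ray((x/2.96+200,y/2.96+110),z,c)[:2] for x,y in q]);v=(P[0]+P[1]-P[2]-P[3])/2
    m=P.mean(0);yaw=np.arctan2(v[1],v[0]);print(n,m,yaw,np.linalg.norm(v),np.linalg.norm(P[0]-P[1]))
    if n=="plate":plan(m,.25,yaw)
E
```

```text
plate [0.5585 0.2427] 0.26802758669438076 0.12160806243408313 0.06315776900502414
pos [ 0.208  -0.6157  0.2501] yaw 0.32588287028002194 turn units [-0.0034  0.0006  0.4821] then shift units [ 14.1333 -18.3742   0.0016] F [-0.8796 -0.3967 -0.1134] t 0.4 w 1.0009586890522875
cell [ 0.5502 -0.2725] -0.2492821422270881 0.13156968201281352 0.04209972358603644
```

Request:
send_rows:
  motion:
    - [[0, 0, 0.958, 0, 0, 0, 1], [0, 0, 0.958, 0, 0, 0, 1], [0, 0, 0.958, 0, 0, 0, 1], [0, 0, 0.958, 0, 0, 0, 1], [0, 0, 0.958, 0, 0, 0, 1], [0, 0, 0, 0.56, -0.945, 0, 1], [0, 0, 0, 0.56, -0.945, 0, 1], [0, 0, 0, 0.56, -0.945, 0, 1], [0, 0, 0, 0.56, -0.945, 0, 1], [0, 0, 0, 0.56, -0.945, 0, 1], [0, 0, 0, 0.56, -0.945, 0, 1], [0, 0, 0, 0.56, -0.945, 0, 1], [0, 0, 0, 0.56, -0.945, 0, 1], [0, 0, 0, 0.56, -0.945, 0, 1], [0, 0, 0, 0.56, -0.945, 0, 1], [0, 0, 0, 0.56, -0.945, 0, 1], [0, 0, 0, 0, 0, 0, 1], [0, 0, 0, 0, 0, 0, 1]]

```text
clock: 2.65
ee_pos: [0.5489, -0.274, 0.2502]
tool_rot: [3.116, -0.39, -0.001]
wrist_force: [-0.9, -0.8, -0.0]
gripper_width: -0.002
grasp_force: 0.0
```

```bash
python3 - <<'E'
from h import *
c=viewer.get_calibration("wrist");im=viewer.camera("wrist");cv2.imwrite("pics/w1.png",im)
print(viewer.find_in("wrist","cell_bare"),proj([.5502,-.2725,.072],c),repr(np.array(c["world_to_cam"])))
np.save("w1.npy",c["world_to_cam"])
plan([.5585,.2427],.25,.268)
E
```

```text
[{'centre': [312.4, 145.0], 'p': 0.84}] [317.916  171.7362] array([[-0.2471, -0.969 , -0.0006, -0.1288],
       [ 0.9163, -0.2335, -0.3253, -0.5256],
       [ 0.3151, -0.081 ,  0.9456, -0.5748],
       [ 0.    ,  0.    ,  0.    ,  1.    ]])
pos [ 0.548  -0.2755  0.2502] yaw -0.25190771922712446 turn units [ 0.0081  0.0074 -4.3326] then shift units [  3.6825 -12.423    0.0047] F [-0.4201 -0.8248  0.0635] t 2.75 w 0.0027474272353272475
```

View pics/w1.png

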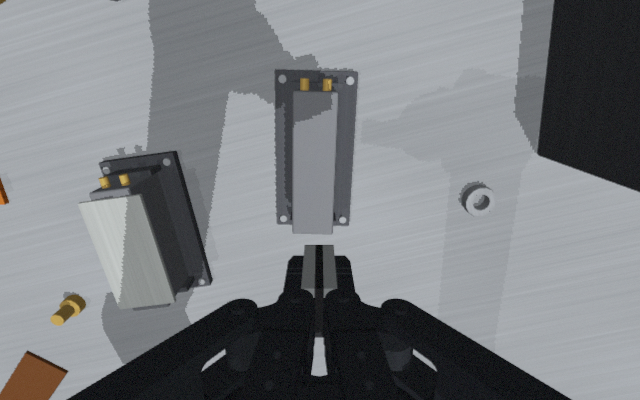

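```bash
python3 - <<'E'
from h import *
c=viewer.get_calibration("wrist");c["world_to_cam"]=np.load("w1.npy")
im=cv2.imread("pics/w1.png")
cv2.imwrite("pics/crop1.png",cv2.resize(im[60:245,260:375],None,fx=3.2,fy=3.2,interpolation=cv2.INTER_CUBIC))
P=np.array([ray(q,.072,c)[:2] for q in[(293,92),(338,92),(332,234),(292,234)]]);v=(P[0]+P[1]-P[2]-P[3])/2
print(P,P.mean(0),np.arctan2(v[1],v[0]),np.linalg.norm(v),np.linalg.norm(P[0]-P[1]),np.linalg.norm(P[3]-P[2]))
# base plate bolts/corners at z=.012
B=np.array([ray(q,.012,c)[:2] for q in[(275,70),(358,70),(350,225),(276,225)]]);print(B,B.mean(0))
E
```

```text
[[ 0.6234 -0.2694]
 [ 0.6139 -0.3064]
 [ 0.4858 -0.2702]
 [ 0.4954 -0.2324]] [ 0.5546 -0.2696] -0.2784468839867097 0.1331991271008014 0.03821114620500375 0.03906568406555735
[[ 0.6466 -0.2528]
 [ 0.6262 -0.3331]
 [ 0.4629 -0.2884]
 [ 0.4841 -0.2052]] [ 0.5549 -0.2699]
```

View pics/crop1.png

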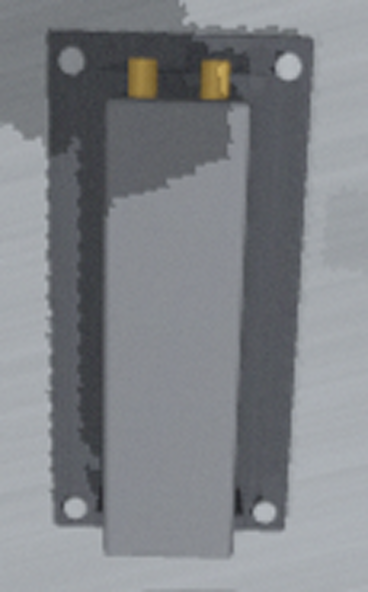

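Request:
send_rows:
  motion:
    - [[0, 0, -0.866, 0, 0, 0, 1], [0, 0, -0.866, 0, 0, 0, 1], [0, 0, -0.866, 0, 0, 0, 1], [0, 0, -0.866, 0, 0, 0, 1], [0, 0, -0.866, 0, 0, 0, 1], [0, 0, 0, 0.283, -0.956, 0, 1], [0, 0, 0, 0.283, -0.956, 0, 1], [0, 0, 0, 0.283, -0.956, 0, 1], [0, 0, 0, 0.283, -0.956, 0, 1], [0, 0, 0, 0.283, -0.956, 0, 1], [0, 0, 0, 0.283, -0.956, 0, 1], [0, 0, 0, 0.283, -0.956, 0, 1], [0, 0, 0, 0.283, -0.956, 0, 1], [0, 0, 0, 0.283, -0.956, 0, 1], [0, 0, 0, 0.283, -0.956, 0, 1], [0, 0, 0, 0.283, -0.956, 0, 1], [0, 0, 0, 0.283, -0.956, 0, 1], [0, 0, 0, 0.283, -0.956, 0, 1], [0, 0, 0, 0, 0, 0, 1], [0, 0, 0, 0, 0, 0, 1]]

```text
clock: 5.25
ee_pos: [0.5588, 0.2425, 0.2501]
tool_rot: [3.112, 0.42, -0.0]
wrist_force: [0.8, 0.6, 0.8]
gripper_width: 0.0
grasp_force: 0.0
```

The crop shows the cell's top face, with corners at about (293,91), (338,92), (332,234) and (292,233) in the full picture. That puts the cell at about (0.5546,-0.2697). Next is the magazine.

```bash
python3 - <<'E'
from h import *
c=viewer.get_calibration("wrist");im=viewer.camera("wrist");cv2.imwrite("pics/w2.png",im);np.save("w2.npy",c["world_to_cam"])
print(viewer.find_in("wrist","plate_top"),proj([.5585,.2427,.062],c))
cv2.imwrite("pics/crop2.png",cv2.resize(im[60:260,230:420],None,fx=2.95,fy=2.95,interpolation=cv2.INTER_CUBIC))
c["world_to_cam"]=np.load("w1.npy")
B=np.array([ray((x/3.2+260,y/3.2+60),.013,c)[:2] for x,y in[(70,61),(288,66),(265,512),(75,508)]]);v=B[0]+B[1]-B[2]-B[3];print(B.mean(0),np.arctan2(v[1],v[0]))
P=np.array([ray((x/3.2+260,y/3.2+60),.072,c)[:2] for x,y in[(105,100),(249,101),(232,556),(104,555)]]);v=P[0]+P[1]-P[2]-P[3];print(P.mean(0),np.arctan2(v[1],v[0]))
E
```

```text
[{'centre': [148.4, 330.2], 'p': 0.8}, {'centre': [313.1, 160.7], 'p': 0.59}] [318.9899 170.6574]
[ 0.5541 -0.2695] -0.27360135276948716
[ 0.555  -0.2699] -0.2735673117992279
```

View pics/crop2.png

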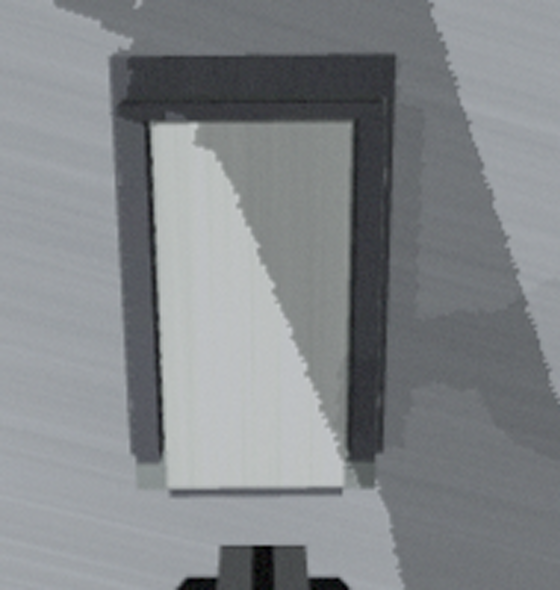

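The crop shows the plate lying in the magazine with its front facing the robot. Its corners in the crop are (151,122), (354,121), (344,489) and (168,489).

```bash
python3 - <<'E'
from h import *
c=viewer.get_calibration("wrist");c["world_to_cam"]=np.load("w2.npy")
P=np.array([ray((x/2.95+230,y/2.95+60),.062,c)[:2] for x,y in[(151,122),(354,121),(344,489),(168,489)]]);v=(P[0]+P[1]-P[2]-P[3])/2
m=P.mean(0);yaw=np.arctan2(v[1],v[0]);print(m,yaw,np.linalg.norm(v),np.linalg.norm(P[0]-P[1]),np.linalg.norm(P[3]-P[2]))
plan(m+.03*np.array([np.cos(yaw),np.sin(yaw)]),.10,yaw)
E
```

```text
[0.561  0.2461] 0.2741873165433021 0.12056885312828243 0.06086300012472262 0.05963723385194432
pos [0.5591 0.2418 0.2501] yaw 0.26644727551895697 turn units [ 0.0145  0.0031 -0.0645] then shift units [ 0.8245 -0.0908  3.7517] F [ 0.3054 -0.0088  0.0439] t 5.35 w -0.0038120477834241145
```

Request:
send_rows:
  motion:
    - [[0, 0, -0.065, 0.4, -0.05, 0.9, 1], [0, 0, 0, 0.42, -0.04, 0.95, 1], [0, 0, 0, 0, 0, 0.95, 1], [0, 0, 0, 0, 0, 0.95, 1], [0, 0, 0, 0, 0, 0.37, 1], [0, 0, 0, 0, 0, 0, 1], [0, 0, 0, 0, 0, 0, 1]]

```text
clock: 6.22
ee_pos: [0.5903, 0.2576, 0.0875]
tool_rot: [-3.11, -0.435, -0.005]
wrist_force: [-0.5, 1.3, 0.1]
gripper_width: -0.002
grasp_force: 0.0
```

Request:
send_rows:
  motion:
    - [[0, 0, 0, 0, 0, 0.05, 1], [0, 0, 0, 0, 0, 0.03, 1], [0, 0, 0, 0, 0, 0, 1]]

```text
clock: 6.6
ee_pos: [0.5889, 0.2573, 0.0826]
tool_rot: [-3.111, -0.436, -0.001]
wrist_force: [0.3, 1.3, -0.1]
gripper_width: 0.005
grasp_force: 0.0
```

Request:
send_rows:
  motion:
    - [[0, 0, 0, 0, 0, 0.03, 1], [0, 0, 0, 0, 0, 0.03, 1], [0, 0, 0, 0, 0, 0, 1]]

```text
clock: 6.98
ee_pos: [0.589, 0.2574, 0.0812]
tool_rot: [3.111, 0.436, 0.0]
wrist_force: [-2.1, -1.8, 5.9]
gripper_width: -0.001
grasp_force: 3.1
```

Contact is at 5.9 N, so I'll press a little more.

Request:
send_rows:
  motion:
    - [[0, 0, 0, 0, 0, 0.025, 1], [0, 0, 0, 0, 0, 0, 1]]

```text
clock: 7.22
ee_pos: [0.5892, 0.2575, 0.0812]
tool_rot: [3.111, 0.436, 0.001]
wrist_force: [-2.7, -2.1, 10.2]
gripper_width: 0.0
grasp_force: 4.9
```

Request:
send_rows:
  motion:
    - [[0, 0, 0, -0.05, 0, 0, 1], [0, 0, 0, -0.1, 0, 0, 1], [0, 0, 0, -0.15, 0, 0, 1], [0, 0, 0, -0.15, 0, 0, 1], [0, 0, 0, 0, 0, 0, 1]]

```text
clock: 7.85
ee_pos: [0.5735, 0.2534, 0.0812]
tool_rot: [-3.11, -0.436, -0.008]
wrist_force: [0.7, 0.1, 7.0]
gripper_width: 0.002
grasp_force: 3.5
```

```bash
python3 - <<'E'
from h import *
c=viewer.get_calibration("wrist");im=viewer.camera("wrist");cv2.imwrite("pics/w3.png",im)
a=np.array([.561,.2461,.062]);d=np.array([np.cos(.274),np.sin(.274),0])
for k in(0,-.018):
  for e in(-.06,.06):print(k,e,proj(a+d*(k+e),c))
s,_=state();print(s["ee_pos"],s["wrist_force"])
E
```

```text
0 -0.06 [325.9951 384.0105]
0 0.06 [328.9453 170.6202]
-0.018 -0.06 [325.6547 408.6302]
-0.018 0.06 [328.4083 209.4617]
[0.5735 0.2534 0.0812] [0.8549 0.0536 6.1584]
```

View pics/w3.png

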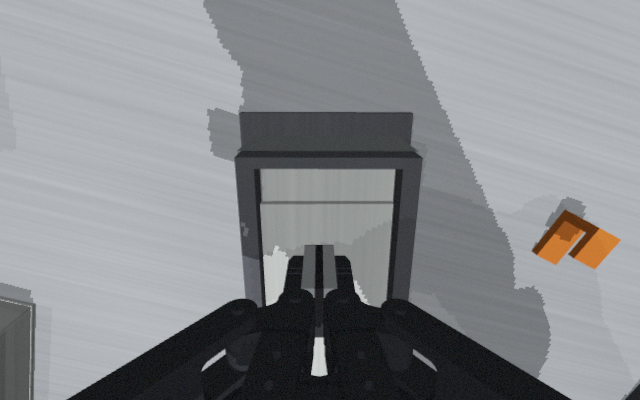

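The plate's rear edge is at row 203, about 16 mm forward, and the plate below is showing behind it, so the top plate slides with the fingers. I'll carry on.

Request:
send_rows:
  motion:
    - [[0, 0, 0, -0.05, 0, 0.012, 1], [0, 0, 0, -0.15, 0, 0, 1], [0, 0, 0, -0.15, 0, 0, 1], [0, 0, 0, -0.15, 0, 0, 1], [0, 0, 0, -0.15, 0, 0, 1], [0, 0, 0, -0.12, 0, 0, 1], [0, 0, 0, 0, 0, 0, 1]]

```text
clock: 8.78
ee_pos: [0.5447, 0.2454, 0.0812]
tool_rot: [-3.109, -0.436, -0.011]
wrist_force: [2.2, 0.4, 8.6]
gripper_width: -0.002
grasp_force: 4.1
```

```bash
python3 - <<'E'
from h import *
c=viewer.get_calibration("wrist");im=viewer.camera("wrist")
a=np.array([.561,.2461,.062]);d=np.array([np.cos(.274),np.sin(.274),0])
s,_=state();print(s["ee_pos"],s["wrist_force"])
# edge profile along mag axis on both sides
n=np.array([-d[1],d[0],0]);g=cv2.cvtColor(im,cv2.COLOR_BGR2GRAY).astype(float)
t=np.arange(-10,65)*.001
for y in(-.024,.024):
    v=[]
    for k in t:
        q=proj(a+d*k+n*y,c);v.append(int(cv2.getRectSubPix(g.astype(np.float32),(3,1),tuple(map(float,q))).mean()))
    print(y,v)
E
```

```text
[0.5447 0.2454 0.0812] [ 1.447  -0.1763  7.7255]
-0.024 [141, 140, 141, 140, 141, 140, 141, 140, 141, 140, 140, 140, 140, 139, 142, 152, 153, 152, 153, 152, 153, 152, 153, 153, 152, 131, 100, 150, 154, 153, 154, 154, 154, 154, 155, 153, 154, 154, 154, 154, 153, 154, 154, 154, 155, 154, 155, 155, 154, 154, 155, 155, 155, 154, 155, 154, 154, 155, 155, 154, 155, 155, 156, 155, 156, 155, 156, 156, 155, 156, 156, 87, 69, 70, 70]
0.024 [195, 194, 202, 203, 163, 147, 147, 147, 146, 147, 147, 147, 147, 146, 147, 147, 146, 147, 147, 147, 146, 147, 147, 147, 148, 107, 116, 151, 151, 150, 150, 150, 151, 150, 150, 152, 149, 150, 150, 150, 150, 150, 150, 150, 150, 151, 151, 151, 151, 151, 151, 152, 152, 151, 152, 152, 152, 151, 152, 153, 152, 152, 151, 152, 152, 152, 153, 153, 154, 154, 144, 79, 68, 69, 69]
```

Request:
send_rows:
  motion:
    - [[0, 0, 0, -0.09, 0, 0, 1], [0, 0, 0, 0, 0, 0, 1], [0, 0, 0, 0, 0, -0.3, 1], [0, 0, 0, 0, 0, -0.9, 1], [0, 0, 0, 0, 0, -0.9, 1], [0, 0, 0, 0, 0, -0.9, 1], [0, 0, 0, 0, 0, -0.9, 1], [0, 0, 0, 0, 0, 0, 0.0], [0, 0, 0, 0, 0, 0, -1], [0, 0, 0, 0, 0, 0, -1]]

```text
clock: 10.07
ee_pos: [0.5371, 0.242, 0.2325]
tool_rot: [3.11, 0.436, -0.006]
wrist_force: [0.4, 0.5, -0.9]
gripper_width: 0.636
grasp_force: 0.0
```

```bash
python3 - <<'E'
from h import *
c=viewer.get_calibration("wrist");im=viewer.camera("wrist");np.save("w4.npy",c["world_to_cam"])
cv2.imwrite("pics/w4.png",im)
d=np.array([np.cos(.274),np.sin(.274)]);m=np.array([.561,.2461])
for t in(-.048,):plan(m+(t-.033)*d,.053,.274)
a=np.r_[m,.062];
n=np.array([-d[1],d[0],0]);g=cv2.cvtColor(im,cv2.COLOR_BGR2GRAY).astype(np.float32)
for y in(-.022,.022):
    for lo,hi in((0,30),(-125,-95)):
        print(y,lo,[int(cv2.getRectSubPix(g,(3,1),tuple(map(float,proj(a+np.r_[d,0]*k*.001+n*y,c)))).mean()) for k in range(lo,hi)])
for t in(-.108,.012):print(proj(a+np.r_[d,0]*t,c))
E
```

```text
pos [0.5373 0.2421 0.2326] yaw 0.2785234977585617 turn units [0.0039 0.0298 0.0377] then shift units [-1.428   0.065   4.4896] F [ 0.0671 -0.4597 -0.5932] t 10.125 w 0.72250001849538
-0.022 0 [135, 135, 135, 136, 136, 135, 135, 136, 135, 134, 135, 132, 115, 133, 137, 137, 137, 138, 136, 137, 138, 138, 137, 136, 136, 137, 137, 138, 137, 138]
-0.022 -125 [159, 159, 156, 157, 157, 157, 158, 158, 158, 157, 157, 157, 158, 158, 156, 155, 158, 169, 185, 190, 189, 190, 190, 190, 189, 189, 190, 190, 190, 190]
0.022 0 [187, 188, 187, 188, 187, 188, 188, 188, 189, 189, 189, 172, 140, 152, 176, 187, 187, 186, 187, 187, 186, 187, 186, 185, 186, 186, 186, 186, 187, 186]
0.022 -125 [160, 161, 161, 160, 157, 155, 156, 159, 159, 159, 161, 161, 161, 160, 156, 157, 165, 177, 184, 185, 186, 186, 186, 186, 186, 186, 186, 186, 186, 186]
[321.7134 257.5755]
[322.6322 134.6326]
```

View pics/w4.png

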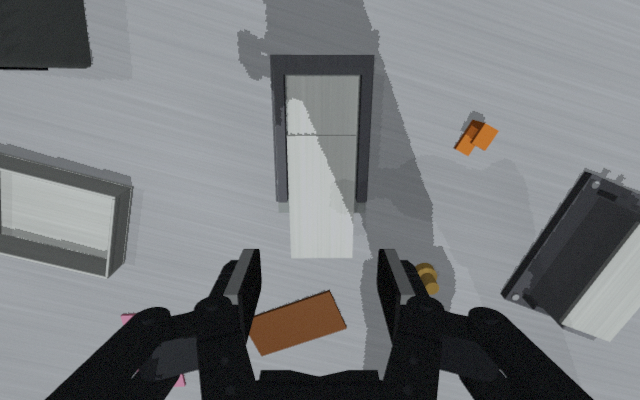

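The plate spans -108 to +12 mm in the magazine frame, a 42 mm overhang, and it is straight. The other plates haven't moved. I'll straddle the overhang now.

Request:
send_rows:
  motion:
    - [[0, 0, 0.038, -0.7, 0.03, 0, -1], [0, 0, 0, -0.73, 0.035, 0, -1], [0, 0, 0, 0, 0, 0.9, -1], [0, 0, 0, 0, 0, 0.9, -1], [0, 0, 0, 0, 0, 0.9, -1], [0, 0, 0, 0, 0, 0.8, -1], [0, 0, 0, 0, 0, 0.6, -1], [0, 0, 0, 0, 0, 0.39, -1], [0, 0, 0, 0, 0, 0, -1], [0, 0, 0, 0, 0, 0, -1]]

```text
clock: 11.38
ee_pos: [0.4848, 0.2252, 0.0555]
tool_rot: [-3.112, -0.429, -0.002]
wrist_force: [-0.1, -1.3, 0.2]
gripper_width: 0.999
grasp_force: 0.0
```

```bash
python3 - <<'E'
from h import *
im=viewer.camera("wrist");cv2.imwrite("pics/w5.png",im)
d=np.array([np.cos(.274),np.sin(.274)]);m=np.array([.561,.2461])
plan(m-.081*d,.053,.274)
E
```

```text
pos [0.485  0.2252 0.0559] yaw 0.2738782520225892 turn units [-0.0031 -0.0182 -0.001 ] then shift units [-0.0559  0.0116  0.0715] F [-0.0908  1.5582 -0.4856] t 11.425 w 0.9987691055694761
```

View pics/w5.png

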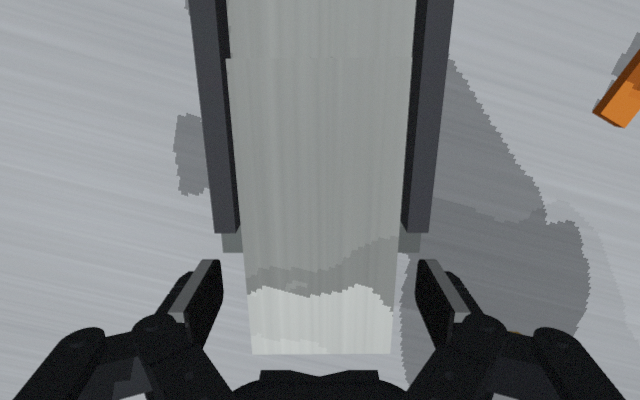

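The fingers straddle the overhanging end, which is roughly centred (plate columns 251–392, pads 222–417). Closing.

Request:
send_rows:
  motion:
    - [[0, 0, 0, -0.05, 0.01, 0.05, -1], [0, 0, 0, 0, 0, 0, 0], [0, 0, 0, 0, 0, 0, 1], [0, 0, 0, 0, 0, 0, 1], [0, 0, 0, 0, 0, 0, 1], [0, 0, 0, 0, 0, 0, 1], [0, 0, 0, 0, 0, 0, 1]]
  grip_force: 60

```text
clock: 12.3
ee_pos: [0.4824, 0.2238, 0.0532]
tool_rot: [3.112, 0.429, 0.0]
wrist_force: [-2.2, -1.7, 5.9]
gripper_width: 0.682
grasp_force: 63.2
```

Request:
send_rows:
  motion:
    - [[0, 0, 0, 0, 0, -0.1, 1], [0, 0, 0, 0, 0, -0.2, 1], [0, 0, 0, 0, 0, -0.4, 1], [0, 0, 0, 0, 0, -0.6, 1], [0, 0, 0, 0, 0, -0.8, 1], [0, 0, 0, 0, 0, -0.8, 1], [0, 0, 0, 0, 0, 0, 1], [0, 0, 0, 0, 0, 0, 1]]

```text
clock: 13.3
ee_pos: [0.4819, 0.2235, 0.1687]
tool_rot: [3.112, 0.429, -0.0]
wrist_force: [-0.1, 0.4, -1.4]
gripper_width: 0.681
grasp_force: 64.2
```

```bash
python3 - <<'E'
from h import *
im=viewer.camera("wrist");s=viewer.camera("scene")
cv2.imwrite("pics/w6.png",np.vstack([cv2.resize(im,(480,300)),cv2.resize(s[80:330,180:580],(480,300))]))
plan([.5,.2],.2,.274)
E
```

```text
pos [0.4812 0.2231 0.1675] yaw 0.2738760653235861 turn units [ 0.0031  0.0225 -0.001 ] then shift units [ 0.2954  0.6839 -0.8119] F [-0.1864 -0.4148 -0.4497] t 13.4 w 0.684326689579775
```

View pics/w6.png

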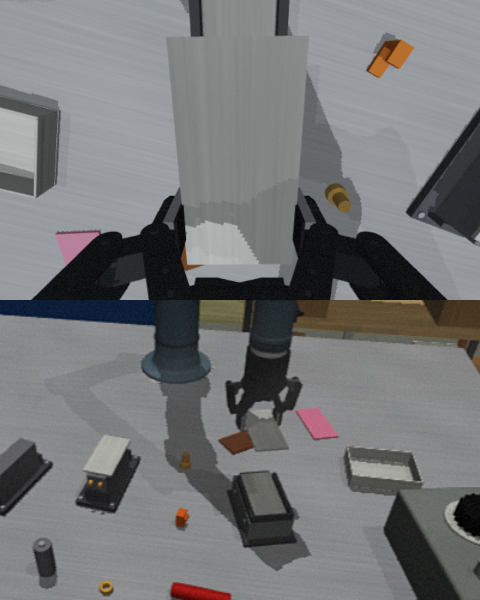

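The plate is held and the magazine keeps the rest. The plate's far edge is near row 49 and its near edge near row 351 in the full wrist picture. Next I'll check the plate's tilt and offset in the hand.

```bash
python3 - <<'E'
from h import *
c=viewer.get_calibration("wrist");im=viewer.camera("wrist");s,r=state()
g=cv2.cvtColor(im,cv2.COLOR_BGR2GRAY).astype(int)
for row in(60,100,140,180,220):
    l=g[row];a=l[180:265];b=l[350:430];da=np.abs(np.diff(a));db=np.abs(np.diff(b))
    print(row,180+np.argsort(da)[-3:],np.sort(da)[-3:],350+np.argsort(db)[-3:],np.sort(db)[-3:])
for col in(240,300,320,340,390):
    l=g[20:80,col];k=g[335:365,col];print(col,20+np.argmax(abs(np.diff(l))),335+np.argmax(abs(np.diff(k))),abs(np.diff(l)).max(),abs(np.diff(k)).max())
cv2.imwrite("pics/w7.png",im);np.save("w7.npy",c["world_to_cam"]);np.savez("s7.npz",p=s["ee_pos"],r=r);print(s["ee_pos"])
E
```

```text
60 [186 222 221] [5 7 9] [376 411 410] [ 5  6 10]
100 [223 226 225] [ 3  4 20] [408 407 412] [15 21 43]
140 [254 230 229] [ 5  6 16] [428 405 404] [13 13 21]
180 [234 233 232] [ 5 14 14] [422 402 401] [ 6 14 14]
220 [263 237 236] [ 4 15 20] [418 398 399] [ 5 13 17]
240 48 335 10 15
300 23 352 4 18
320 31 352 3 14
340 23 340 4 25
390 44 363 37 11
[0.4812 0.2231 0.1674]
```

```bash
python3 - <<'E'
from h import *
c=viewer.get_calibration("wrist");M=np.load("w7.npy");z=np.load("s7.npz");p,r=z["p"],z["r"]
f=200/np.tan(np.radians(c["fov_y"]/2));K=np.array([[f,0,c["cx"]],[0,f,c["cy"]],[0,0,1]])
obj=np.array([[.06,.03,0],[.06,-.03,0],[-.06,-.03,0],[-.06,.03,0]])
q=np.array([[221.5,48.5],[411.5,48.5],[389,352.5],[249,352.5]])
ok,rv,t=cv2.solvePnP(obj,q,K,None);print(cv2.projectPoints(obj,rv,t,K,None)[0][:,0]-q)
F=np.diag([1,-1,-1.]);Rw=M[:3,:3].T@F@R.from_rotvec(rv[:,0]).as_matrix();pw=M[:3,:3].T@(F@t[:,0]-M[:3,3])
print("plate top centre world",pw,"axes x",Rw[:,0],"z",Rw[:,2]);print("in tool",r.T@(pw-p),r.T@Rw)
E
```

```text
[[ 0.1671  0.6433]
 [ 0.1956 -0.5672]
 [-0.0545 -0.1624]
 [-0.4371  0.0621]]
plate top centre world [0.5125 0.2328 0.1741] axes x [ 0.9614  0.2751 -0.011 ] z [0.0099 0.0057 0.9999]
in tool [ 0.0327 -0.0009 -0.0068] [[ 1.     -0.0048  0.0081]
 [-0.0047 -1.     -0.0024]
 [ 0.0081  0.0024 -1.    ]]
```

```bash
cat >> h.py <<'E'
C=np.array([.5547,-.2697]);Y=-.278
G=C-.0327*np.array([np.cos(Y),np.sin(Y)])+.0009*np.array([np.sin(Y),-np.cos(Y)])
E
python3 -c "
from h import *
print(G);plan(G,.12,Y)"
```

```text
[ 0.523  -0.2616]
pos [0.4812 0.2231 0.1674] yaw 0.27396422213608485 turn units [0.0096 0.0231 4.5997] then shift units [ 4.3303 11.3664  1.185 ] F [ 0.1493 -0.2665 -0.3479] t 13.45 w 0.6840469484934114
```

Request:
send_rows:
  motion:
    - [[0, 0, 0.767, 0, 0, 0, 1], [0, 0, 0.767, 0, 0, 0, 1], [0, 0, 0.767, 0, 0, 0, 1], [0, 0, 0.767, 0, 0, 0, 1], [0, 0, 0.767, 0, 0, 0, 1], [0, 0, 0.765, 0, 0, 0, 1], [0, 0, 0, 0.2, 0.4, 0, 1], [0, 0, 0, 0.33, 0.85, 0, 1], [0, 0, 0, 0.33, 0.85, 0, 1], [0, 0, 0, 0.33, 0.85, 0, 1], [0, 0, 0, 0.33, 0.85, 0, 1], [0, 0, 0, 0.33, 0.85, 0, 1], [0, 0, 0, 0.33, 0.85, 0, 1], [0, 0, 0, 0.33, 0.85, 0, 1], [0, 0, 0, 0.33, 0.85, 0, 1], [0, 0, 0, 0.33, 0.85, 0, 1], [0, 0, 0, 0.33, 0.85, 0, 1], [0, 0, 0, 0.33, 0.85, 0, 1], [0, 0, 0, 0.33, 0.85, 0, 1], [0, 0, 0, 0.17, 0.76, 0, 1]]

```text
clock: 15.95
ee_pos: [0.5227, -0.2637, 0.168]
tool_rot: [3.111, -0.436, -0.002]
wrist_force: [-0.0, -0.3, -1.0]
gripper_width: 0.681
grasp_force: 64.2
```

Request:
send_rows:
  motion:
    - [[0, 0, 0, 0, 0, 0.5, 1], [0, 0, 0, 0, 0, 0.6, 1], [0, 0, 0, 0, 0, 0, 1], [0, 0, 0, 0, 0, 0, 1]]

```text
clock: 16.45
ee_pos: [0.5238, -0.2615, 0.1251]
tool_rot: [3.111, -0.435, -0.0]
wrist_force: [1.0, -0.3, -0.5]
gripper_width: 0.681
grasp_force: 64.4
```

```bash
python3 -c "
from h import *
im=viewer.camera('wrist');cv2.imwrite('pics/w8.png',im)
plan(G,.075,Y)"
```

```text
pos [ 0.5244 -0.2614  0.1257] yaw -0.2779845772003487 turn units [ 0.0032 -0.0115  0.0001] then shift units [-0.0331  0.0136  1.2663] F [-0.1965 -1.053  -0.399 ] t 16.5 w 0.6839429634227607
```

Request:
send_rows:
  motion:
    - [[0, 0, 0, -0.03, 0.01, 0.4, 1], [0, 0, 0, 0, 0, 0.5, 1], [0, 0, 0, 0, 0, 0.36, 1], [0, 0, 0, 0, 0, 0, 1], [0, 0, 0, 0, 0, 0, 1], [0, 0, 0, 0, 0, 0.05, 1], [0, 0, 0, 0, 0, 0, 1]]

```text
clock: 17.38
ee_pos: [0.5231, -0.2609, 0.0728]
tool_rot: [3.111, -0.435, 0.001]
wrist_force: [0.2, -0.3, 0.7]
gripper_width: 0.684
grasp_force: 64.4
```

Request:
send_rows:
  motion:
    - [[0, 0, 0, 0, 0, 0.04, 1], [0, 0, 0, 0, 0, 0, 1], [0, 0, 0, 0, 0, 0, 1]]

```text
clock: 17.75
ee_pos: [0.5228, -0.2608, 0.0708]
tool_rot: [3.111, -0.435, 0.0]
wrist_force: [0.0, 0.5, -1.4]
gripper_width: 0.684
grasp_force: 64.4
```

Request:
send_rows:
  motion:
    - [[0, 0, 0, 0, 0, 0.03, 1], [0, 0, 0, 0, 0, 0, 1], [0, 0, 0, 0, 0, 0, 1]]

```text
clock: 18.12
ee_pos: [0.5228, -0.2607, 0.0696]
tool_rot: [-3.111, 0.435, 0.0]
wrist_force: [0.5, 0.5, -1.4]
gripper_width: 0.68
grasp_force: 64.4
```

```bash
python3 -c "
from h import *
im=viewer.camera('wrist');s=viewer.camera('scene');cv2.imwrite('pics/w9.png',np.vstack([cv2.resize(im,(480,300)),cv2.resize(s[150:275,120:320],(480,300))]))
plan(G,.067,Y)"
```

```text
pos [ 0.5228 -0.2608  0.0696] yaw -0.27810129455277255 turn units [-0.0003 -0.0001 -0.0008] then shift units [0.0099 0.0187 0.0651] F [-0.3623 -0.0583 -0.3399] t 18.225 w 0.6806178502111124
```

View pics/w9.png

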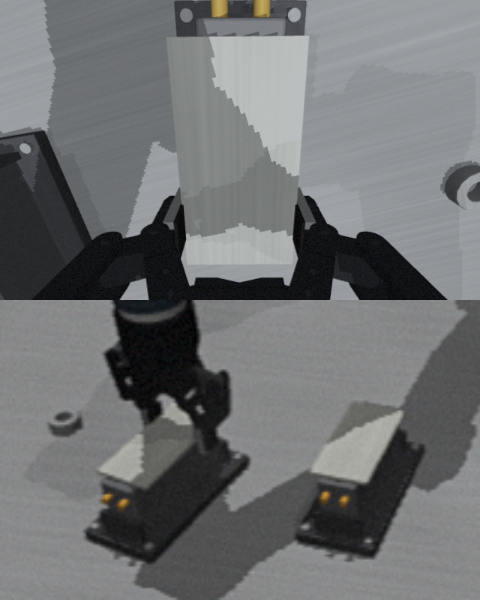

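```bash
python3 - <<'E'
from h import *
c=viewer.get_calibration("wrist");im=viewer.camera("wrist");cv2.imwrite("pics/w10.png",im)
g=cv2.cvtColor(im,cv2.COLOR_BGR2GRAY).astype(int)
for col in(300,320,340):print(col,list(g[10:56,col]))
for row in(28,34,40):
    print(row,list(g[row,250:275]),list(g[row,365:390]))
d=np.array([np.cos(-.2736),np.sin(-.2736)]);n=np.array([-d[1],d[0]])
for y in(.02,0,-.02):print(proj(np.r_[C+.0675*d+n*y,.072],c), proj(np.r_[C+.06*d+n*y*1.5,.077],c))
E
```

```text
300 [np.int64(136), np.int64(137), np.int64(135), np.int64(133), np.int64(138), np.int64(136), np.int64(134), np.int64(135), np.int64(128), np.int64(94), np.int64(96), np.int64(96), np.int64(94), np.int64(83), np.int64(84), np.int64(104), np.int64(111), np.int64(117), np.int64(126), np.int64(129), np.int64(128), np.int64(129), np.int64(128), np.int64(128), np.int64(130), np.int64(129), np.int64(127), np.int64(128), np.int64(126), np.int64(128), np.int64(130), np.int64(129), np.int64(128), np.int64(129), np.int64(128), np.int64(126), np.int64(121), np.int64(93), np.int64(133), np.int64(188), np.int64(188), np.int64(191), np.int64(188), np.int64(187), np.int64(190), np.int64(188)]
320 [np.int64(54), np.int64(52), np.int64(52), np.int64(60), np.int64(62), np.int64(61), np.int64(60), np.int64(52), np.int64(57), np.int64(50), np.int64(53), np.int64(52), np.int64(52), np.int64(58), np.int64(87), np.int64(102), np.int64(108), np.int64(116), np.int64(126), np.int64(129), np.int64(130), np.int64(128), np.int64(130), np.int64(130), np.int64(128), np.int64(129), np.int64(130), np.int64(128), np
[... 2543 characters left out ...]
58), np.int64(52), np.int64(66), np.int64(75), np.int64(76), np.int64(82), np.int64(89), np.int64(89), np.int64(88), np.int64(94), np.int64(92), np.int64(91), np.int64(89), np.int64(91), np.int64(91), np.int64(92)] [np.int64(129), np.int64(131), np.int64(129), np.int64(129), np.int64(131), np.int64(127), np.int64(130), np.int64(131), np.int64(131), np.int64(130), np.int64(130), np.int64(126), np.int64(121), np.int64(117), np.int64(109), np.int64(86), np.int64(73), np.int64(76), np.int64(78), np.int64(79), np.int64(82), np.int64(81), np.int64(81), np.int64(76), np.int64(77)]
[257.2341  21.7166] [223.9608  46.1752]
[320.0241  21.332 ] [320.1555  45.6079]
[382.8881  20.9469] [416.5242  45.0396]
```

```bash
python3 - <<'E'
import cv2
im=cv2.imread("pics/w10.png");cv2.imwrite("pics/c10.png",cv2.resize(im[0:110,200:440],None,fx=3.3,fy=3.3,interpolation=cv2.INTER_CUBIC))
E
```

```text
(no output)
```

View pics/c10.png

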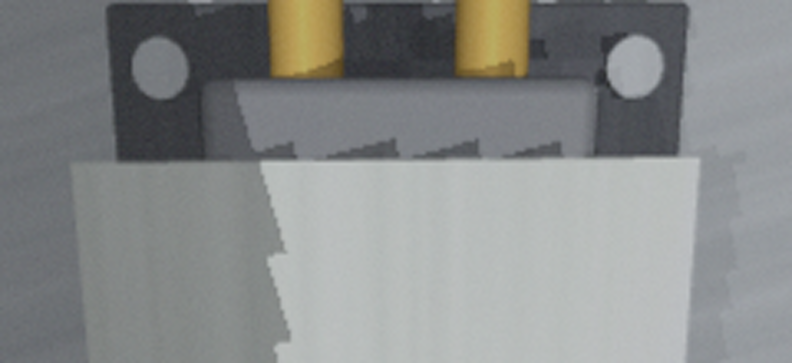

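The crop shows the plate's far edge at columns 222–412, row 48. The cell's end is at columns 261–381, row 23.5. Lengthwise the spacing is right, but the plate sits about 1.1 mm too far left, so I'll correct that and lower it.

Request:
send_rows:
  motion:
    - [[0, 0, 0, 0.005, 0.028, 0, 1], [0, 0, 0, 0, 0, 0, 1], [0, 0, 0, 0, 0, 0.025, 1], [0, 0, 0, 0, 0, 0, 1], [0, 0, 0, 0, 0, 0, 1]]

```text
clock: 18.9
ee_pos: [0.5227, -0.2619, 0.0686]
tool_rot: [-3.111, 0.435, 0.0]
wrist_force: [0.7, -1.1, -0.7]
gripper_width: 0.685
grasp_force: 64.4
```

Request:
send_rows:
  motion:
    - [[0, 0, 0, 0, 0, 0.02, 1], [0, 0, 0, 0, 0, 0, 1], [0, 0, 0, 0, 0, 0, 1]]

```text
clock: 19.27
ee_pos: [0.5228, -0.2619, 0.0679]
tool_rot: [-3.111, 0.435, -0.0]
wrist_force: [-0.8, 0.2, 0.2]
gripper_width: 0.684
grasp_force: 64.4
```

Request:
send_rows:
  motion:
    - [[0, 0, 0, 0, 0, 0.02, 1], [0, 0, 0, 0, 0, 0, 1], [0, 0, 0, 0, 0, 0, 1]]

```text
clock: 19.65
ee_pos: [0.5228, -0.2619, 0.0677]
tool_rot: [3.111, -0.435, 0.0]
wrist_force: [-2.2, 1.1, 6.1]
gripper_width: 0.681
grasp_force: 64.8
```

Request:
send_rows:
  motion:
    - [[0, 0, 0, 0, 0, 0.015, 1], [0, 0, 0, 0, 0, 0, 1], [0, 0, 0, 0, 0, 0, 1]]

```text
clock: 20.02
ee_pos: [0.5228, -0.262, 0.0677]
tool_rot: [3.111, -0.436, -0.0]
wrist_force: [-3.5, 2.4, 9.0]
gripper_width: 0.684
grasp_force: 65.0
```

Seated at 9 N. I'll ease off the pressure and open gently.

Request:
send_rows:
  motion:
    - [[0, 0, 0, 0, 0, -0.02, 1], [0, 0, 0, 0, 0, 0, 1], [0, 0, 0, 0, 0, 0, -0.5], [0, 0, 0, 0, 0, 0, -0.7], [0, 0, 0, 0, 0, 0, -1], [0, 0, 0, 0, 0, 0, -1], [0, 0, 0, 0, 0, 0, -1], [0, 0, 0, 0, 0, 0, -1], [0, 0, 0, 0, 0, -0.2, -1], [0, 0, 0, 0, 0, -0.6, -1], [0, 0, 0, 0, 0, -0.9, -1], [0, 0, 0, 0, 0, -0.9, -1], [0, 0, 0, 0, 0, -0.9, -1], [0, 0, 0, 0.4, 0, -0.9, -1], [0, 0, 0, 0.4, 0, 0, -1], [0, 0, 0, 0, 0, 0, -1], [0, 0, 0, 0, 0, 0, -1]]
  grip_force: 20

```text
clock: 22.15
ee_pos: [0.5523, -0.2703, 0.2424]
tool_rot: [-3.111, 0.435, 0.004]
wrist_force: [0.4, 0.2, 0.0]
gripper_width: 1.001
grasp_force: 0.0
```

```bash
python3 - <<'E'
from h import *
c=viewer.get_calibration("wrist");im=viewer.camera("wrist")
print(viewer.find_in("wrist","plate_top"),proj(np.r_[C,.076],c))
# segment: bright plate -> edges along cell axes at z=.076
g=cv2.cvtColor(im,cv2.COLOR_BGR2GRAY).astype(np.float32)
d=np.array([np.cos(-.2736),np.sin(-.2736)]);n=np.array([-d[1],d[0]])
smp=lambda u,v,z=.076:float(cv2.getRectSubPix(g,(1,1),tuple(map(float,proj(np.r_[C+u*d+v*n,z],c))))[0,0])
def edge(fn,a,b):
    t=np.arange(a,b,.0005);v=np.array([fn(k) for k in t]);i=np.argmax(np.abs(v[4:]-v[:-4]));return round(float(t[i+2])*1e3,1),round(float(abs(v[i+4]-v[i])))
for u in(-.045,-.03,0,.03,.045):print("u",u,edge(lambda k:smp(u,k),-.038,-.023),edge(lambda k:smp(u,k),.023,.038))
for v in(-.024,-.012,.012,.024):print("v",v,edge(lambda k:smp(k,v),-.068,-.053),edge(lambda k:smp(k,v),.053,.066))
print("cell ends",[edge(lambda k:smp(k,v,.072),.064,.074) for v in(-.012,.012)])
s,_=state();print(s["ee_pos"],s["wrist_force"],s["clock"],s["gripper_width"])
# magazine in top view: residual plate still there?
t=viewer.camera("top");print(viewer.find_in("top","plate_top"))
E
```

```text
[{'centre': [317.5, 165.9], 'p': 0.64}, {'centre': [30.8, 371.9], 'p': 0.6}] [318.6948 173.5932]
u -0.045 (-30.0, 85) (30.5, 95)
u -0.03 (-30.0, 92) (30.0, 93)
u 0 (-29.5, 92) (30.0, 120)
u 0.03 (-29.5, 93) (30.5, 113)
u 0.045 (-30.0, 101) (30.0, 97)
v -0.024 (-60.0, 24) (60.0, 51)
v -0.012 (-60.0, 53) (59.5, 45)
v 0.012 (-60.0, 52) (59.5, 42)
v 0.024 (-60.0, 23) (60.0, 72)
cell ends [(68.5, 30), (68.5, 36)]
[ 0.5522 -0.2704  0.2423] [ 0.1205 -0.4574 -0.0945] 22.25 1.0016227056017628
[{'centre': [245.6, 250.4], 'p': 0.9}, {'centre': [440.0, 156.4], 'p': 0.62}]
```

The plate lies flat, centred and lined up with the cell to within 1 mm, and the arm is clear. Handing in.

```bash
python3 -c "
from bench import robot
print(robot.close_job())"
```

```text
the job is handed in; nothing more can be done
None
```

The top plate lies flat on the bare cell, centred and lined up to within about 1 mm, released with the arm clear and the job handed in at about 22 s; I viewed 12 pictures, two over the limit of 10.

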